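# Sweep the clamp bed and hold the part clamped for marking

## Robot

A 6-joint arm with a two-finger parallel gripper is mounted at the origin on a cart in front of the work surface, level with it; the furniture and walls round the work are solid. World frame = base frame: x ahead of the robot, y to its left, z up, the work surface at z = 0. Lengths are in m, angles in rad, forces in N, time in s.
With the tool pointing down it reaches from about 0.275 to 0.975 m from the base axis. Payload 8.4 kg.
Tool frame: the origin (TCP) lies at the very end of the fingers, on their centre line; the grasp point (between the pads) lies 19 mm behind it; y points along the fingers, z is the direction in which the jaws open and shut, and the axes are right-handed (so a half turn about y gives the same grasp; the last joint's range is limited). The gripper opens to 92 mm and grips with 3 to 60 N. Pads are 20 mm wide; open, the fingers measure 128 mm over their backs; the gripper's body (75 mm by 189 mm) begins 69 mm behind the grasp point.
Start: joints at [1.345, 0.353, 1.633, -0, 1.155, -0.002], TCP at [0.139, 0.609, 0.215] pointing down, gripper open.
Joint ranges: [-2.63, 2.63], [-0.92, 2.1], [0.06, 2.66], [-1.3, 4.44], [0, 2.69], [-3.02, 3.02]. Speed limits (rad/s): [2.22, 2.22, 2.79, 3.14, 3.14, 3.14].

## Interface

Orientations are given as a 3x3 rotation matrix whose columns are the frame's x, y, z axes.
In Python, from rig import manip, camera, camera_model gives the robot as it stands. Calls block until the motion is done:
- manip.movep(position, orientation): joint-space move of the TCP to a pose.
- manip.move_linear(position, rot=None, v=0.15): straight line of the TCP; rot=None keeps the orientation; v is the mean speed in m/s.
- manip.set_joints(angles): joint-space move.
- manip.set_gripper(opening): opening from 0.0 (shut) to 1.0 (fully open); the grip force is fixed at half the most; returns when the fingers have stopped.
- manip.hold(seconds).
- manip.solve_ik(position, orientation): joint angles nearest the present ones, or None.
- manip.sense(): the state.
- camera(name): name is "scene" or "top" or "wrist"; returns the picture (420x560x3 uint8, red, green, blue); there is no depth.
- camera_model(name): a dict with "camera_matrix" (3x3 intrinsics, pixels), "cam_to_world" (4x4, takes a point from camera to world coordinates); the wrist camera has in their place "hand_eye" (4x4, takes a point from camera to tool coordinates, whose origin is the TCP and whose axes are the tool frame's). Camera axes: x right, y down, z forward; pixel columns grow to the right and rows downward; lengths in m; the calibration is good to about 2 mm. A picture is of the moment at which its call begins: read the wrist's pose just before it. camera_model takes no time and is no camera call.
A pose or a line that the arm cannot do raises manip.MotionError and nothing moves.
- manip.sign_off(): hands the job in, once; it reports no verdict.
The state is a dict: "time_s": time; "qpos": joint angles; "joint_velocities": joint speeds; "joint_torque": joint torques, N m; "eef_pos": TCP position; "orientation": TCP orientation; "ft_force": force on the tool from outside, world axes, zero at the start; "torque": the same for the moment, N m; "finger_gap": opening from 0.0 (shut) to 1.0 (fully open).
Only numpy, scipy, OpenCV 4.12 (cv2) and the standard library are available. Lean on these libraries where they do the work, as an engineer would, in place of code of your own. Each camera call takes 0.05 s, during which the arm holds its last target. There are 200 camera calls.

## Task

Take the flat brush and sweep all three pieces of aluminium scrap off the bed of the hand-lever clamp (brush only, never with the fingers), then lay the brush down flat on the worktop. Then press the cross grip of the clamp's lever down against its return spring, past the first two clicks into the third, where the lever lies level and the block is clamped against the fixed jaw, and finish while still holding it down there: the lever springs open when it is let go. Leave the cream bush, the red screwdriver and the upright gauge where they are.

Things in the scene. Friction and masses are not known exactly. Their poses are not given: they have to be found in the camera images.
- clamp: Hand-lever marking clamp, bolted down: grey base 90 x 220 mm (x by y), origin on its underside (x = 0 is its middle), z up, x > 0 side nearer the robot. Along y (-125 to 95), mm: fixed jaw 80 tall (steel face y = 69.5), steel rest for the block (y 44 to 70, top z = 48), open bed (y -4 to 44), moving jaw (77 tall), lever bearing (137 tall, axis along x at y = -82, z = 112), lever pointing to -y.
- bed_center (a point): Centre of the open bed, on its flat floor (clamp y = 20, z = 30 mm); axes as the clamp's. The bed is a channel that runs along x through the clamp from x = -42 to +42 mm, y = -12 (foot of the moving jaw) to +44 mm (rest); open above (48 mm between pad and rest) and at both ends, where it drops straight to the worktop.
- clamp_jaw: The moving jaw with its sprung steel pad (62 mm wide, z = 50 to 72 mm of the clamp, face at y = -4 mm when open). The lever drives it along the clamp's +y, 47 mm from open to the third click, where the pad's springs press the block (about 8 N) against the fixed jaw. Scrap left on the bed stops it. Origin at the clamp's origin when open.
- clamp_lever (a joint): Angle of the lever, rad: 0 = open (52 degrees above level), grows as the bar is pressed down. A spring returns it to 0 from everywhere. Clicks (detent notches, felt as a dip in force) at 0.30, 0.60 and 0.90; at the third, 0.90, the lever is level; the end stop follows close behind it at 0.97.
- lever_grip: The black cross grip at the end of the lever, free to revolve: 18 mm thick, 64 mm long along the clamp's x; origin at its centre, 115 mm from the lever's axis. In the clamp's frame it stands at y = -153, z = 202 mm when open and y = -197, z = 112 mm at the third click. Pressed from above it needs about 6 N at first and 11 to 15 N at the third click.
- part_block: White milled block with two holes, 30 x 45 x 20 mm, origin at the centre of its underside. It lies loose on the rest with its 45 mm side along the clamp's x, up to about 4 mm short of the fixed jaw. The jaw pushes it home.
- scrap_slug: Scrap: aluminium disc, 20 mm diameter, 14 mm high, origin at its centre; lies on the bed.
- scrap_bar: Scrap: aluminium bar end, 16 x 24 x 12 mm, origin at its centre; lies on the bed.
- scrap_angle: Scrap: aluminium angle end, 18 x 20 x 15 mm, origin at its centre; lies on the bed.
- dust_brush: Flat brush, 158 mm long, 40 g, lying on the worktop near the dark mouse mat (4 mm thick). Origin: centre of its underside; its length runs along its y: stiff bristle head from y = -79 to -24 mm (30 mm wide, 12 mm thick), wooden handle from y = -24 to +79 mm (24 mm wide, 10 mm thick, 1 mm off the worktop).
- part_bush: Bystander: cream bush, 24 mm diameter, 25 mm high, standing on the worktop, origin at the centre of its foot.
- screwdriver: Bystander: screwdriver with red handle, 22 x 162 x 22 mm, lying on the worktop.
- focus_gauge: Bystander: pale square bar 20 x 20 x 98 mm, standing upright, origin at the centre of its foot.

How it is judged:
On the way, in this order (a step that is already met when the one before it is completed fails the run):
1. all three pieces of scrap are off the clamp bed, beyond the ends of its base (45 mm from its middle) on the worktop, with the brush held in the fingers ((height (world z) of scrap_slug below 0.025 m or (height (world z) of scrap_slug below 0.045 m and (x of scrap_slug in the frame of clamp above 0.046 m or x of scrap_slug in the frame of clamp below -0.046 m))) and (height (world z) of scrap_bar below 0.025 m or (height (world z) of scrap_bar below 0.045 m and (x of scrap_bar in the frame of clamp above 0.046 m or x of scrap_bar in the frame of clamp below -0.046 m))) and (height (world z) of scrap_angle below 0.025 m or (height (world z) of scrap_angle below 0.045 m and (x of scrap_angle in the frame of clamp above 0.046 m or x of scrap_angle in the frame of clamp below -0.046 m))) and contact force between the fingers and dust_brush above 1 N and height (world z) of dust_brush above 0.018 m), for 0.1 s.
2. the brush lies flat on the worktop, let go (height (world z) of dust_brush below 0.015 m and angle between dust_brush's own z axis and vertical below 0.2 rad and contact force between each of the arm, the fingers and dust_brush below 0.2 N), for 0.2 s.
3. the lever is in its third click, pressed by the robot (value of joint clamp_lever above 0.82 rad and contact force between any of the fingers, the arm and lever_grip above 2 N), for 0.2 s.
At the end, for the whole second after the job is handed in: Lever still held by the robot in the third click (over 0.82 rad, over 2 N, at rest); block on its rest, within 2 mm of the fixed jaw, within 12 mm of the middle, squeezed by the jaw with over 3 N; all scrap off the clamp, beyond the ends of its base; brush flat on the worktop, not touched (all of step 2 and all of step 3 and (height (world z) of scrap_slug below 0.025 m or (height (world z) of scrap_slug below 0.045 m and (x of scrap_slug in the frame of clamp above 0.046 m or x of scrap_slug in the frame of clamp below -0.046 m))) and (height (world z) of scrap_bar below 0.025 m or (height (world z) of scrap_bar below 0.045 m and (x of scrap_bar in the frame of clamp above 0.046 m or x of scrap_bar in the frame of clamp below -0.046 m))) and (height (world z) of scrap_angle below 0.025 m or (height (world z) of scrap_angle below 0.045 m and (x of scrap_angle in the frame of clamp above 0.046 m or x of scrap_angle in the frame of clamp below -0.046 m))) and contact force between part_block and clamp_jaw above 3 N and y of part_block in the frame of clamp above 0.0525 m and z of part_block in the frame of clamp above 0.045 m and x of part_block in the frame of clamp between -0.012 and 0.012 m and velocity of joint clamp_lever between -0.1 and 0.1 rad/s); the arm keeps its last pose, push and grip.
It fails at once if scrap touched with the fingers (contact force between the fingers and scrap_slug above 0.5 N or contact force between the fingers and scrap_bar above 0.5 N or contact force between the fingers and scrap_angle above 0.5 N).
It fails at once if the cream bush, the red screwdriver or the upright gauge moved more than 30 mm or knocked over (distance of any of part_bush, screwdriver, focus_gauge from where it was at the start of the episode above 0.03 m or angle between focus_gauge's own z axis and vertical above 0.6 rad).
It also fails if it takes over 64 s, if anything falls off the work surface, if the arm or the gripper's body presses on something with over 40 N, if the wrist force passes 120 N, or if a joint passes its speed limit or range.

## Working session

There is one attempt and no reset: what is moved stays moved. The work goes in short steps, each a Python script; the robot and the scene stay as the last script left them, time stands still between calls to the robot, and variables do not carry over. Pictures are saved under pics/ and viewed, about 8 in all and at most 12, crops included, and the job is handed in when it is done.

```bash
ls; mkdir -p pics; python3 - <<'E'
from rig import manip,camera,camera_model
import cv2,numpy as np
for n in("top","scene"):
    im=camera(n); cv2.imwrite(f"pics/{n}0.png",cv2.cvtColor(im,cv2.COLOR_RGB2BGR))
    m=camera_model(n); print(n,np.round(m["camera_matrix"],1).tolist(),np.round(m["cam_to_world"],4).tolist())
print(np.round(camera_model("wrist")["hand_eye"],4).tolist())
print(manip.sense())
E
```

```text
pics
top [[450.7, 0.0, 273.2], [0.0, 450.7, 214.7], [0.0, 0.0, 1.0]] [[0.018, -0.9965, 0.082, 0.525], [-0.9997, -0.0167, 0.0167, 0.0943], [-0.0152, -0.0823, -0.9965, 0.9893], [0.0, 0.0, 0.0, 1.0]]
scene [[487.5, 0.0, 281.3], [0.0, 487.5, 215.8], [0.0, 0.0, 1.0]] [[0.2813, -0.797, 0.5345, 0.1258], [-0.9595, -0.242, 0.1442, -0.0091], [0.0144, -0.5534, -0.8328, 0.8495], [0.0, 0.0, 0.0, 1.0]]
[[0.0003, 0.9655, 0.2606, -0.0721], [-0.0008, -0.2606, 0.9654, -0.1689], [1.0, -0.0005, 0.0007, 0.001], [0.0, 0.0, 0.0, 1.0]]
{'time_s': 0.1, 'qpos': array([ 1.34458167e+00,  3.53583481e-01,  1.63403645e+00, -2.20143321e-05,
        1.15517971e+00, -2.37868165e-03]), 'joint_velocities': array([-0.00013856, -0.00107043, -0.00160612,  0.0016145 ,  0.00017294,
       -0.00123173]), 'joint_torque': array([ 1.55486596e-03, -5.94897580e+01, -3.34926867e+01,  6.98835170e-02,
        1.83040928e-02,  1.51663365e-06]), 'eef_pos': array([0.13863049, 0.60899339, 0.21394586]), 'orientation': array([[ 9.75055125e-01, -2.51089239e-04,  2.21962698e-01],
       [-2.21962840e-01, -1.18075706e-03,  9.75054411e-01],
       [ 1.72583527e-05, -9.99999271e-01, -1.20703570e-03]]), 'ft_force': array([-0.89456503,  0.71666891,  0.12195595]), 'torque': array([0.02635508, 0.0605611 , 0.05081707]), 'finger_gap': 1.0003656283103415}
```

View pics/top0.png

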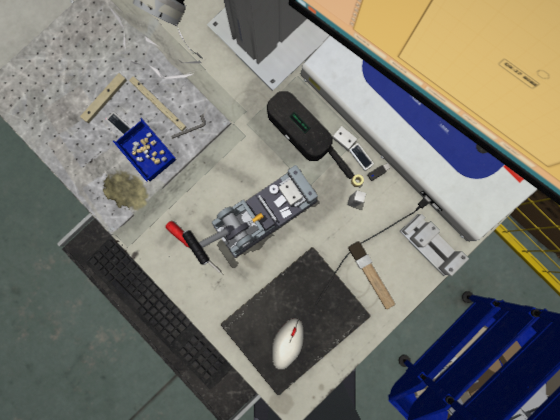

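View pics/scene0.png

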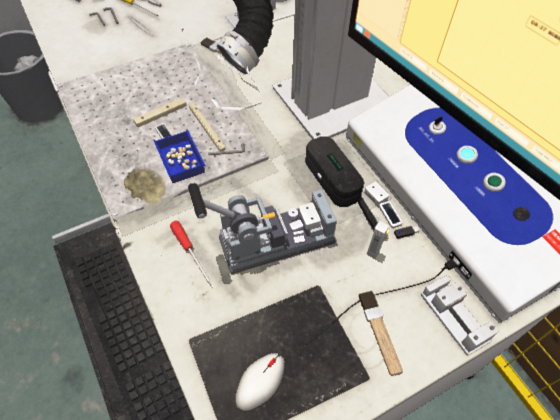

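```bash
cat > h.py <<'E'
import numpy as np,cv2
from rig import manip,camera,camera_model
def ray(n,uv,T=None):
    m=camera_model(n); T=m["cam_to_world"] if T is None else T
    d=T[:3,:3]@np.linalg.solve(m["camera_matrix"],[uv[0],uv[1],1]); return T[:3,3],d
def onz(n,uv,z,T=None):
    o,d=ray(n,uv,T); return o+d*(z-o[2])/d[2]
def proj(n,p,T=None):
    m=camera_model(n); T=m["cam_to_world"] if T is None else T
    q=m["camera_matrix"]@(np.linalg.inv(T)@np.r_[p,1])[:3]; return q[:2]/q[2]
def wristT():
    s=manip.sense(); T=np.eye(4); T[:3,:3]=s["orientation"]; T[:3,3]=s["eef_pos"]
    return T@camera_model("wrist")["hand_eye"]
def save(im,f): cv2.imwrite(f,cv2.cvtColor(im,cv2.COLOR_RGB2BGR))
E
python3 - <<'E'
from h import *
t=cv2.imread("pics/top0.png"); s=cv2.imread("pics/scene0.png")
a=cv2.resize(t[155:275,190:330],None,fx=4.2,fy=4.2,interpolation=3)
cv2.imwrite("pics/c1.png",a)
# brush: handle (tan) and head (brown)
hsv=cv2.cvtColor(t,cv2.COLOR_BGR2HSV)[230:320,335:405]
for lo,hi in(((5,60,130),(20,200,255)),((5,60,30),(20,255,120))):
    k=cv2.inRange(hsv,lo,hi); c=max(cv2.findContours(k,0,2)[0],key=cv2.contourArea)
    b=cv2.boxPoints(cv2.minAreaRect(c))+[335,230]; print(cv2.contourArea(c),b.tolist())
    print([np.round(onz("top",p,.011),4).tolist() for p in b])
E
```

```text
438.0 [[361.5480194091797, 268.3042335510254], [370.4795150756836, 262.89120864868164], [395.194091796875, 303.6702575683594], [386.2625961303711, 309.0832824707031]]
[[0.493, -0.0815, 0.011], [0.505, -0.1006, 0.011], [0.4194, -0.1532, 0.011], [0.4076, -0.1342, 0.011]]
152.0 [[348.02941036224365, 247.38235473632812], [358.3235263824463, 241.20588302612305], [365.73529052734375, 253.55882263183594], [355.44117546081543, 259.735294342041]]
[[0.5374, -0.0523, 0.011], [0.5511, -0.0744, 0.011], [0.5248, -0.0904, 0.011], [0.5111, -0.0683, 0.011]]
```

View pics/c1.png

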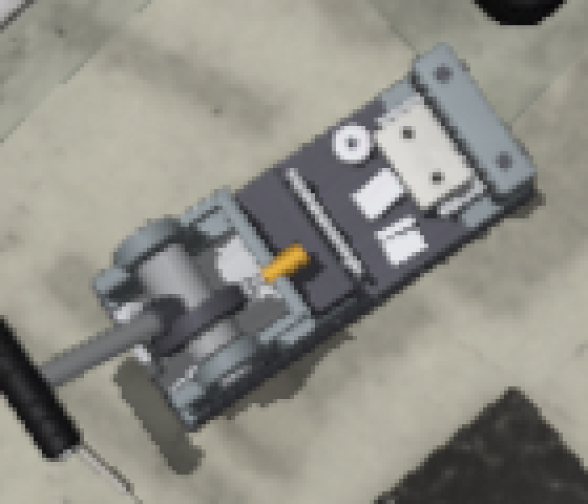

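```bash
python3 - <<'E'
from h import *
f=lambda p:((np.array(p)+.5)/4.2-.5+[190,155])
pick={"fjTL":((437,43),.08),"fjTR":((538,170),.08),"fjBR":((508,198),.08),"fjBL":((408,66),.08),"padA":((290,170),.072),"padB":((365,280),.072),
"slug":((352,145),.044),"bar":((377,195),.042),"angle":((403,242),.045),"block":((425,158),.068)}
P={k:onz("top",f(p),z) for k,(p,z) in pick.items()}
for k,v in P.items(): print(k,np.round(v,4))
fj=(P["fjTL"]+P["fjTR"]+P["fjBR"]+P["fjBL"])/4
dx=P["fjTR"]-P["fjTL"]+P["fjBR"]-P["fjBL"]; print("jaw len",np.linalg.norm(dx)/2, "depth",np.linalg.norm(P["fjTL"]-P["fjBL"]),"pad",np.linalg.norm(P["padA"]-P["padB"]))
dx=dx[:2]/np.linalg.norm(dx[:2]); dy=np.array([-dx[1],dx[0]])
dp=(P["padB"]-P["padA"])[:2]; print("yaw x",np.arctan2(dx[1],dx[0]),np.arctan2(dp[1],dp[0]))
O=fj[:2]-.08225*dy; print("origin",O,dx,dy)
for k,v in P.items(): d=v[:2]-O; print(k,np.round([d@dx*1e3,d@dy*1e3],1))
# view pose
xd=np.r_[-dx,0]; R=np.c_[xd,[0,0,-1],np.cross(xd,[0,0,-1])]
bed=O+.02*dy; tcp=np.r_[bed-.041*xd[:2],.32]
s=manip.sense()
for r in (R,R*[-1,1,-1]):
    print(manip.solve_ik(tcp,r))
E
```

```text
fjTL [0.7026 0.0695 0.08  ]
fjTR [0.6413 0.0199 0.08  ]
fjBR [0.6274 0.0342 0.08  ]
fjBL [0.6911 0.0834 0.08  ]
padA [0.6403 0.1401 0.072 ]
padB [0.5871 0.1026 0.072 ]
slug [0.657  0.1105 0.044 ]
bar [0.6321 0.0975 0.042 ]
angle [0.6083 0.0841 0.045 ]
block [0.6478 0.0742 0.068 ]
jaw len 0.07971998783283404 depth 0.018068177616290256 pad 0.06511647695641873
yaw x -2.472681735214195 -2.52693830745858
origin [0.61459884 0.11626471] [-0.78449751 -0.62013197] [ 0.62013197 -0.78449751]
fjTL [-40.1  91.3]
fjTR [38.9 92.2]
fjBR [40.8 72.3]
fjBL [-39.7  73.2]
padA [-35.   -2.7]
padB [30.  -6.3]
slug [-29.7  30.8]
bar [-2.1 25.6]
angle [24.8 21.3]
block [-0.  53.6]
[ 1.23168421e-01  2.32361639e-01  1.56370677e+00 -4.44089210e-16
  1.34552425e+00 -2.11653882e+00]
[0.12316842 0.23236164 1.56370677 0.         1.34552425 1.02505383]
```

```bash
python3 - <<'E'
from h import *
dx=np.array([-.7845,-.6201]); dy=np.array([.6201,-.7845]); O=np.array([.6146,.1163])
xd=np.r_[-dx,0]; R=np.c_[xd,[0,0,-1],np.cross(xd,[0,0,-1])]
tcp=np.r_[O+.02*dy-.041*xd[:2],.29]
s=manip.sense(); p=s["eef_pos"].copy(); p[2]=.31
manip.move_linear(p,v=.3)
manip.movep(tcp+[0,0,.02],R); manip.hold(.2)
T=wristT(); im=camera("wrist"); save(im,"pics/w1.png"); np.save("w1.npy",T); print(manip.sense()["time_s"],manip.sense()["eef_pos"])
for n,c in {"O30":(0,0,.03),"fjm":(0,.0695,.08),"fjp":(.04,.0695,.08),"padp":(.031,-.004,.072),"padm":(-.031,-.004,.072)}.items():
    print(n,np.round(proj("wrist",np.r_[O+c[0]*dx+c[1]*dy,c[2]],T)))
cv2.imwrite("pics/w1b.png",cv2.resize(cv2.imread("pics/w1.png"),(800,600),interpolation=cv2.INTER_CUBIC))
E
```

```text
3.3083 [0.59477422 0.07561263 0.30999512]
O30 [300. 198.]
fjm [241. 208.]
fjp [240. 174.]
padp [305. 180.]
padm [304. 232.]
```

View pics/w1b.png

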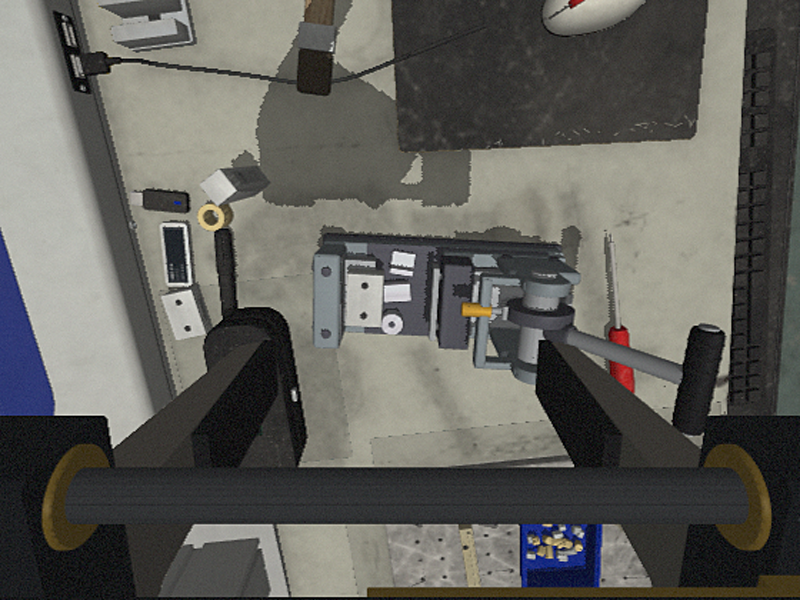

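```bash
python3 - <<'E'
from h import *
T=np.load("w1.npy"); dx=np.array([-.7845,-.6201]); dy=np.array([.6201,-.7845]); O=np.array([.6146,.1163])
for k,(p,z) in {"slug":((392,324),.044),"bar":((397,292),.042),"angle":((403,262),.045),"fj":((341,300),.08),"block":((363,297),.068),"padtop":((439,300),.072),"brushtip":((315,93),.012),"fj-":((341,347),.08),"fj+":((341,253),.08)}.items():
    w=onz("wrist",np.array(p)/1.4286,z,T); d=w[:2]-O; print(k,np.round(w,4),np.round([d@dx*1e3,d@dy*1e3],1))
hd=np.array([.852,.523,0]);hd/=np.linalg.norm(hd)
R=np.c_[-hd,[0,0,-1],np.cross(-hd,[0,0,-1])]
g=np.array([.4246,-.1369,.003])
manip.set_gripper(.55)
manip.movep(g+[0,0,.12],R); manip.hold(.1)
T=wristT(); save(camera("wrist"),"pics/w2.png")
for y in(-.079,-.024,.079): print(y,np.round(proj("wrist",g+hd*(.064-y)+[0,0,.008],T)))
print(manip.sense()["time_s"])
E
```

```text
slug [0.6615 0.1124 0.044 ] [-34.4  32.1]
bar [0.6361 0.0981 0.042 ] [-5.6 27.6]
angle [0.6114 0.0853 0.045 ] [21.7 22.3]
fj [0.6607 0.0612 0.08  ] [-2.  71.8]
block [0.6511 0.0748 0.068 ] [-2.9 55.2]
padtop [0.6135 0.1246 0.072 ] [-4.3 -7.2]
brushtip [ 0.5487 -0.0592  0.012 ] [160.5  96.8]
fj- [0.693  0.0851 0.08  ] [-42.1  73.1]
fj+ [0.63   0.0385 0.08  ] [36.2 70.6]
-0.079 [284.   6.]
-0.024 [284.  89.]
0.079 [284. 222.]
6.6
```

View pics/w2.png

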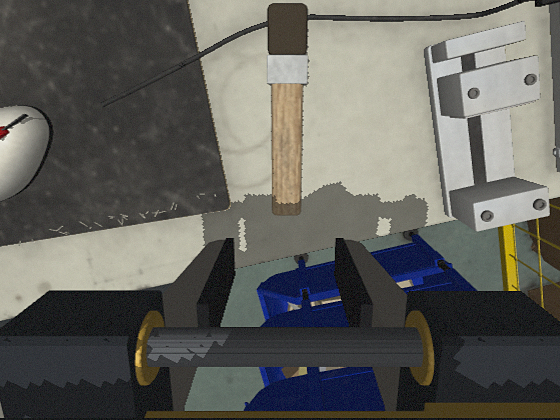

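```bash
python3 - <<'E'
from h import *
hd=np.array([.852,.523,0]);hd/=np.linalg.norm(hd)
R=np.c_[-hd,[0,0,-1],np.cross(-hd,[0,0,-1])]
g=np.array([.4246,-.1369,.003])+.005*hd+.003*R[:,2]; print(g)
manip.set_gripper(.45)
manip.move_linear(g,R,v=.12); print(manip.sense()["ft_force"])
manip.set_gripper(0); print(manip.sense()["finger_gap"]*92)
manip.move_linear(g+[0,0,.09],v=.12); manip.hold(.1)
s=manip.sense(); print(s["finger_gap"]*92,s["time_s"],s["ft_force"]); save(camera("wrist"),"pics/w3.png")
T=wristT()
for y in(-.079,-.024,.079): print(y,np.round(proj("wrist",s["eef_pos"]+hd*(.059-y)+[0,0,.009],T)))
E
```

```text
[ 0.43043065 -0.13684098  0.003     ]
[0.17306147 0.31874883 0.19558689]
23.70842111038925
23.340630814447778 9.5 [ 0.12723053  0.48247765 -0.52413496]
-0.079 [284. -66.]
-0.024 [284.  86.]
0.079 [284. 305.]
```

View pics/w3.png

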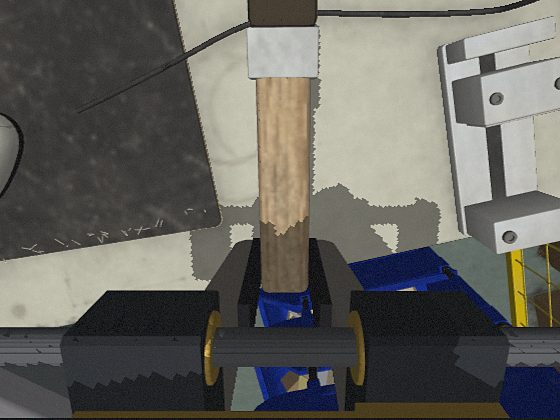

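```bash
cat >> h.py <<'E'
YAW=-2.50
DX=np.array([np.cos(YAW),np.sin(YAW)]); DY=np.array([-DX[1],DX[0]])
O=np.array([.6146,.1163])-.0025*DX+.0005*DY
XD=np.r_[-DX,0]
RS=np.c_[-XD,[0,0,-1],np.cross(-XD,[0,0,-1])]   # camera side towards the clamp
C=lambda x,y,z: np.r_[O+x*DX+y*DY,z]
E
python3 - <<'E'
from h import *
manip.movep(C(.218,.0245,.10),RS); manip.move_linear(C(.218,.0245,.034),v=.15); manip.hold(.15)
T=wristT(); save(camera("wrist"),"pics/w4.png"); s=manip.sense(); print(s["time_s"],s["eef_pos"],C(.218,.0245,.034),s["ft_force"])
for c in((.042,.044,.048),(.042,-.004,.05),(.042,.044,.03),(.042,-.012,.03),(.075,.0095,.043),(.075,.0395,.043)): print(c,np.round(proj("wrist",C(*c),T)))
save(camera("top"),"pics/t4.png")
a=cv2.imread("pics/w4.png"); t=cv2.resize(cv2.imread("pics/t4.png")[155:295,200:400],(560,392),interpolation=3)
cv2.imwrite("pics/m4.png",cv2.resize(np.vstack([a[:230],t]),None,fx=.96,fy=.96))
E
```

```text
10.85 [ 0.45764515 -0.03294023  0.03489171] [ 0.45691535 -0.03269934  0.034     ] [ 0.52815668  0.60520027 -0.73009297]
(0.042, 0.044, 0.048) [ 339. -198.]
(0.042, -0.004, 0.05) [ 198. -203.]
(0.042, 0.044, 0.03) [ 332. -161.]
(0.042, -0.012, 0.03) [ 189. -161.]
(0.075, 0.0095, 0.043) [243. -79.]
(0.075, 0.0395, 0.043) [322. -79.]
```

View pics/m4.png

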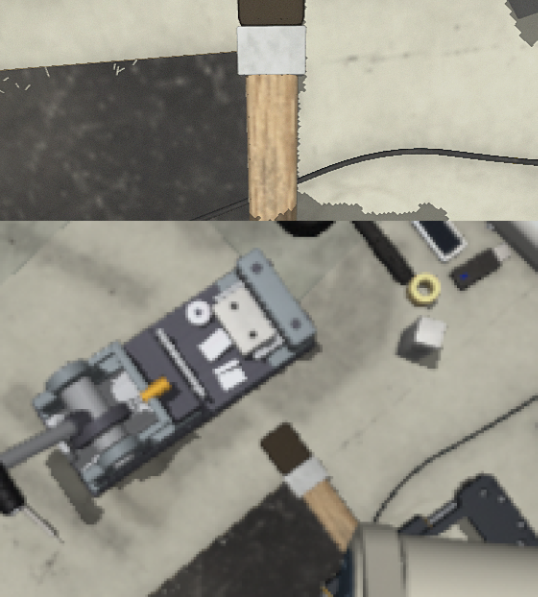

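```bash
python3 - <<'E'
from h import *
t=cv2.imread("pics/t4.png"); hsv=cv2.cvtColor(t,cv2.COLOR_BGR2HSV)
x0,y0,x1,y1=285,220,335,275
k=cv2.inRange(hsv[y0:y1,x0:x1],(5,50,25),(22,255,110)); c=max(cv2.findContours(k,0,2)[0],key=cv2.contourArea)
b=cv2.boxPoints(cv2.minAreaRect(c))+[x0,y0]
for p in b: d=onz("top",p,.045)[:2]-O; print("head",np.round(p,1),np.round([d@DX*1e3,d@DY*1e3],1))
k=cv2.inRange(hsv[y0:y1+20,x0:x1+10],(8,50,120),(22,200,255)); c=max(cv2.findContours(k,0,2)[0],key=cv2.contourArea)
m=cv2.minAreaRect(c); b=cv2.boxPoints(m)+[x0,y0]
for p in b: d=onz("top",p,.044)[:2]-O; print("handle",np.round(p,1),np.round([d@DX*1e3,d@DY*1e3],1))
# scrap
t=cv2.imread("pics/top0.png"); g=t.min(2)[180:225,265:300]; k=(g>190).astype(np.uint8)
n,l,st,ce=cv2.connectedComponentsWithStats(k)
for i in range(1,n):
    if st[i,4]>8:
        p=ce[i]+[265,180]; d=onz("top",p,.044)[:2]-O; print("white",p,st[i,4],np.round([d@DX*1e3,d@DY*1e3],1))
a=t[170:245,230:330]; b=cv2.imread("pics/t4.png")[170:245,230:330]
cv2.imwrite("pics/m5.png",cv2.resize(b,(800,600),interpolation=cv2.INTER_CUBIC))
for c in((.042,.044,.048),(-.042,.044,.048),(.042,-.012,.03),(-.042,-.012,.03),(.031,-.004,.072),(-.031,-.004,.072),(.045,.0695,.08),(-.045,.0695,.08)): print(c,np.round((proj("top",C(*c))-[230,170])*8))
E
```

```text
head [296.1 236.8] [81.4  9.3]
head [306.2 229.5] [81.6 35.3]
head [315.  241.8] [113.1  35.1]
head [304.9 249.1] [112.9   9.1]
handle [312.1 257. ] [135.1  11.5]
handle [321.  250.5] [135.   34.6]
handle [335.7 270.7] [186.5  34.6]
handle [326.8 277.2] [186.5  11.7]
white [289.73517787 191.29644269] 253 [-4.1 54.8]
white [273.34693878 188.55102041] 49 [-29.2  30.1]
white [279.74324324 200.64864865] 74 [-0.4 26. ]
white [285.09836066 212.09836066] 61 [25.9 21. ]
(0.042, 0.044, 0.048) [548. 334.]
(-0.042, 0.044, 0.048) [361.  77.]
(0.042, -0.012, 0.03) [375. 462.]
(-0.042, -0.012, 0.03) [192. 208.]
(0.031, -0.004, 0.072) [374. 400.]
(-0.031, -0.004, 0.072) [233. 205.]
(0.045, 0.0695, 0.08) [642. 274.]
(-0.045, 0.0695, 0.08) [434. -11.]
```

View pics/m5.png

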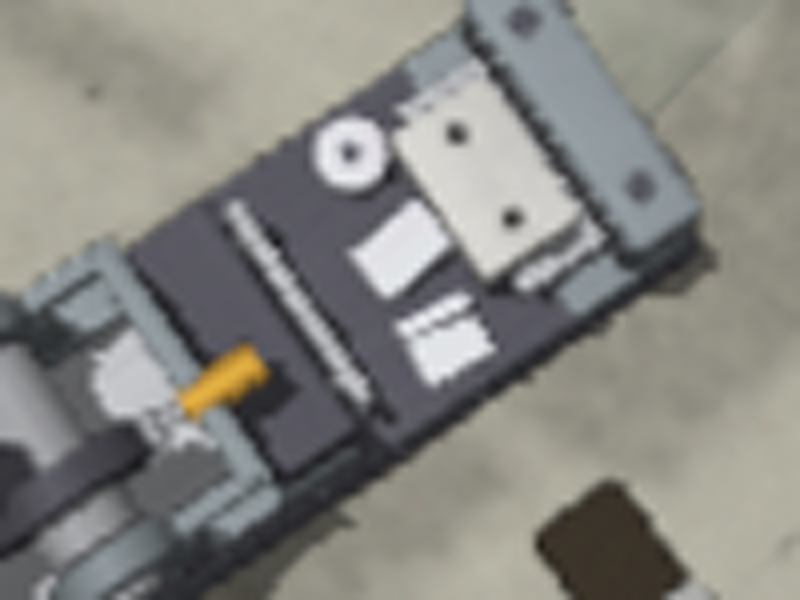

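```bash
python3 - <<'E'
from h import *
manip.move_linear(C(.218,.0265,.034),v=.1)
for x in(.16,.12,.088):
    manip.move_linear(C(x,.0265,.034),v=.07); s=manip.sense(); print(x,s["time_s"],np.round(s["ft_force"],2))
save(camera("top"),"pics/t6a.png")
manip.move_linear(C(.20,.0265,.034),v=.15); manip.hold(.1)
save(camera("top"),"pics/t6.png"); s=manip.sense(); print(s["time_s"],s["finger_gap"]*92)
a=[cv2.imread(f"pics/t6{q}.png")[150:260,200:335] for q in("a","")]
cv2.imwrite("pics/m6.png",cv2.resize(np.hstack(a),None,fx=2.9,fy=2.9,interpolation=cv2.INTER_CUBIC))
E
```

```text
0.16 12.125 [ 0.33  0.08 -0.46]
0.12 12.85 [ 0.08  0.24 -0.13]
0.088 13.4583 [ 0.4  -0.19 -0.66]
14.5583 23.6836753314294
```

View pics/m6.png

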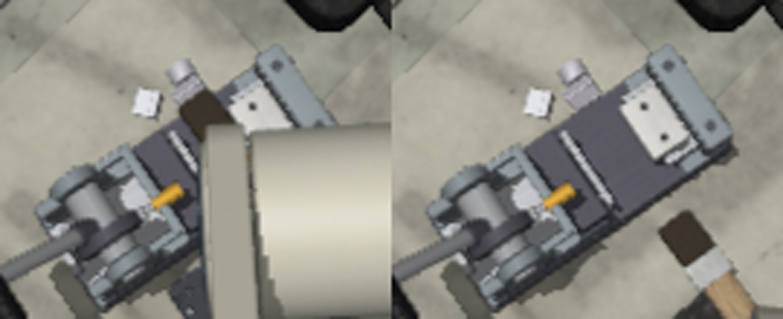

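```bash
python3 - <<'E'
from h import *
t=cv2.imread("pics/t6.png"); 
for n,p in {"slug":(570,70),"bar":(579,95),"ang":(538,102)}.items():
    q=np.array(p)/2.9+[65,150]
    for z in(.01,.03): d=onz("top",q,z)[:2]-O; print(n,np.round(q,1),z,np.round([d@DX*1e3,d@DY*1e3],1))
T=cv2.resize(t[160:200,240:290],(800,640),interpolation=cv2.INTER_CUBIC); cv2.imwrite("pics/m7.png",T[:600])
print(np.round([(proj("top",C(-.045,y,.03))-[240,160])*16 for y in(-.05,.06)]))
print(np.round([(proj("top",C(-.045,y,.0))-[240,160])*16 for y in(-.05,.06)]))
E
```

```text
slug [261.6 174.1] 0.01 [-74.5  30.1]
slug [261.6 174.1] 0.03 [-71.2  28.8]
bar [264.7 182.8] 0.01 [-54.9  24.5]
bar [264.7 182.8] 0.03 [-52.   23.3]
ang [250.5 185.2] 0.01 [-68.8  -3.7]
ang [250.5 185.2] 0.03 [-65.6  -4.4]
[[-20. 724.]
 [647. 248.]]
[[  0. 746.]
 [647. 284.]]
```

View pics/m7.png

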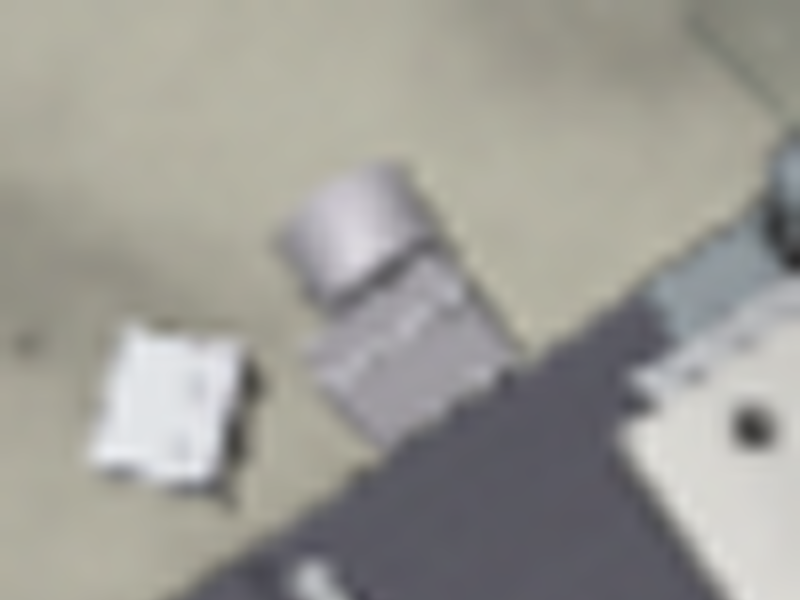

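```bash
python3 - <<'E'
from h import *
hd=np.array([.852,.523,0]);hd/=np.linalg.norm(hd)
R=np.c_[-hd,[0,0,-1],np.cross(-hd,[0,0,-1])]
g=np.array([.4304,-.1368,.0035])
manip.movep(C(.218,.0265,.08),RS)
manip.movep(g+[0,0,.06],R); manip.move_linear(g,v=.12); manip.hold(.1); print(manip.sense()["ft_force"])
manip.set_gripper(.45); manip.hold(.1)
manip.move_linear(g+[0,0,.1],v=.2); manip.hold(.2)
save(camera("wrist"),"pics/w8.png"); s=manip.sense(); print(s["time_s"],s["finger_gap"])
manip.set_gripper(0)
print("grip pred w1",proj("wrist",C(0,-.153,.202),np.load("w1.npy")),"seen ~(490,266); ends",proj("wrist",C(.032,-.153,.202),np.load("w1.npy")),proj("wrist",C(-.032,-.153,.202),np.load("w1.npy")))
print("top",proj("top",C(.032,-.153,.202)),proj("top",C(-.032,-.153,.202)))
t=cv2.imread("pics/top0.png"); k=cv2.inRange(t[215:275,170:215],(0,0,0),(60,60,60)); c=max(cv2.findContours(k,0,2)[0],key=cv2.contourArea); print("top seen",cv2.minAreaRect(c))
rs=[manip.solve_ik(C(0,-.153,.30),r) for r in(RS,RS*[-1,1,-1])]; print(rs)
E
```

```text
[-0.82086169  0.08453253 -0.08976349]
17.5833 0.45300445952969676
grip pred w1 [493.46215218 256.47500327] seen ~(490,266); ends [500.589262  219.3306806] [486.72279374 291.59848397]
top [207.14011442 265.18793225] [186.20960364 235.34263092]
top seen ((25.538463592529297, 31.80769157409668), (35.778167724609375, 9.984603881835938), 56.3099365234375)
[array([ 4.25892747e-01,  2.08600027e-01,  1.63688988e+00, -4.44089210e-16,
        1.29610275e+00,  1.35509642e+00]), array([ 4.25892747e-01,  2.08600027e-01,  1.63688988e+00, -4.44089210e-16,
        1.29610275e+00, -1.78649623e+00])]
```

View pics/w8.png

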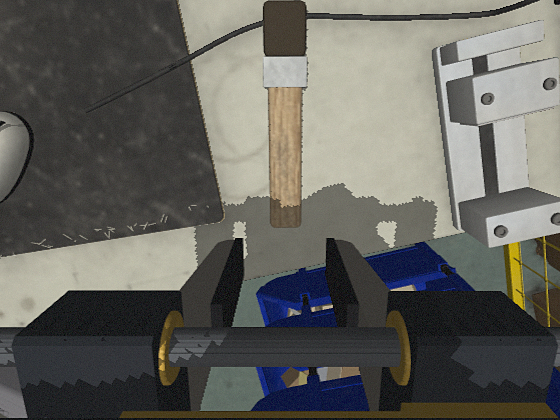

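```bash
cat >> h.py <<'E'
def arc(th,x=-.005):
    a=np.radians(52)-th; return C(x,-.082-.115*np.cos(a),.112+.115*np.sin(a)+.009)
def rep(t):
    s=manip.sense(); e=s["eef_pos"]; print(t,round(s["time_s"],2),"dz",np.round((e-arc(t))*1e3,1),"F",np.round(s["ft_force"],1))
E
python3 - <<'E'
from h import *
p=manip.sense()["eef_pos"].copy(); p[2]=.27; manip.move_linear(p,v=.3)
manip.movep(arc(0)+[0,0,.04],RS); manip.move_linear(arc(0)+[0,0,.006],v=.1); manip.hold(.1); rep(0)
for t in(.05,.1,.2,.3,.4,.5,.6,.7,.8,.86): manip.move_linear(arc(t),v=.06); rep(t)
manip.hold(.2); rep(.86)
save(camera("scene"),"pics/s9.png"); save(camera("wrist"),"pics/w9.png")
a=cv2.imread("pics/s9.png")[150:300,150:370]; cv2.imwrite("pics/s9c.png",cv2.resize(a,(792,540),interpolation=cv2.INTER_CUBIC))
E
```

```text
0 21.06 dz [ 0.5 -0.   6.7] F [ 0.2  0.2 -0.8]
0.05 21.38 dz [1.  0.8 1. ] F [ 1.2 -0.6  7.3]
0.1 21.63 dz [0.8 1.1 1. ] F [0.3 1.9 6.9]
0.2 21.98 dz [0.3 0.7 0.2] F [1.5 1.5 2.5]
0.3 22.32 dz [0.4 0.2 0.2] F [2.7 1.7 2.9]
0.4 22.66 dz [0.5 0.2 0.7] F [1.4 1.1 5.6]
0.5 23.0 dz [-0.  -0.2 -0. ] F [1.1 1.5 2.4]
0.6 23.34 dz [ 0.1 -0.1  0.1] F [-0.1 -0.2  2.1]
0.7 23.68 dz [ 0.2 -0.   0.4] F [0.9 0.3 5.3]
0.8 24.02 dz [-0.1 -0.2  0.1] F [ 0.5 -0.1  4.3]
0.86 24.29 dz [-0.1 -0.1  0.1] F [1.3 0.2 1.4]
0.86 24.49 dz [-0.1 -0.1  0.1] F [0.8 0.3 1.9]
```

View pics/s9c.png

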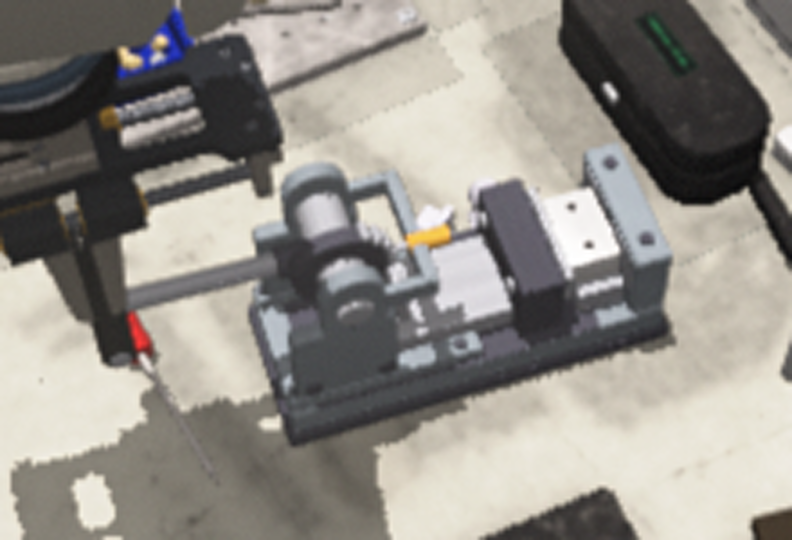

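```bash
python3 - <<'E'
from h import *
for t in(.88,.90,.92,.94):
    manip.move_linear(arc(t),v=.03); manip.hold(.15); rep(t)
    if manip.sense()["ft_force"][2]>18: break
E
```

```text
0.88 24.99 dz [-0.  -0.   0.1] F [-0.1 -0.7  4.8]
0.9 25.39 dz [0.  0.  0.3] F [-1.  -0.9  7.8]
0.92 25.79 dz [0.1 0.1 0.7] F [-2.3 -1.3 10.9]
0.94 26.19 dz [0.2 0.1 1. ] F [-3.5 -1.4 13.9]
```

```bash
python3 - <<'E'
from h import *
manip.hold(.5); rep(.94); s=manip.sense(); print(np.abs(s["joint_velocities"]).max())
save(camera("top"),"pics/t10.png"); save(camera("scene"),"pics/s10.png")
# block edges before/after: white blob in top & scene, in clamp y at block top
def blob(f,n,seed,z):
    im=cv2.imread(f); m=((im.min(2)>150)).astype(np.uint8)
    u,v=np.round(proj(n,C(*seed))).astype(int); w=m[v-25:v+25,u-30:u+30]
    k,l,st,ce=cv2.connectedComponentsWithStats(w); i=l[25,30]
    if i==0: return None
    d=onz(n,ce[i]+[u-30,v-25],z)[:2]-O; return st[i,4],np.round([d@DX*1e3,d@DY*1e3],1)
for f,n in(("top0","top"),("t6","top"),("t10","top"),("scene0","scene"),("s9","scene"),("s10","scene")): print(f,blob(f"pics/{f}.png",n,(-.002,.054,.068),.068))
# scrap area beyond the far end, change since sweep
a,b=[cv2.imread(f"pics/{f}.png")[160:200,240:275].astype(int) for f in("t6","t10")]
print("scrap patch mean change",np.abs(a-b).mean(), "bed change px",)
# brush lie
h0=cv2.cvtColor(cv2.imread("pics/t10.png"),cv2.COLOR_BGR2HSV)[230:320,335:405]; k=cv2.inRange(h0,(5,60,130),(20,200,255)); c=max(cv2.findContours(k,0,2)[0],key=cv2.contourArea); print("brush handle",cv2.contourArea(c),cv2.minAreaRect(c))
E
```

```text
0.94 26.69 dz [0.2 0.1 1. ] F [-3.1 -1.6 13.1]
0.0022302436437104424
top0 (np.int32(409), array([-2.2, 47.3]))
t6 (np.int32(322), array([-3.1, 53.3]))
t10 (np.int32(339), array([-3. , 54.9]))
scene0 (np.int32(1551), array([-18.2,  58.1]))
s9 (np.int32(1396), array([-16.8,  63.6]))
s10 (np.int32(1379), array([-17.2,  63.6]))
scrap patch mean change 5.067619047619048 bed change px
brush handle 436.0 ((43.50562286376953, 55.691017150878906), (47.68897247314453, 10.476404190063477), 58.570438385009766)
```

```bash
python3 - <<'E'
from h import *
for f in("t6","t10"):
    im=cv2.imread(f"pics/{f}.png"); hsv=cv2.cvtColor(im,cv2.COLOR_BGR2HSV)[165:195,240:275]
    m=((hsv[...,1]<22)&(hsv[...,2]>120)).astype(np.uint8); k,l,st,ce=cv2.connectedComponentsWithStats(m)
    for i in range(1,k):
        if st[i,4]>15: d=onz("top",ce[i]+[240,165],.01)[:2]-O; print(f,st[i,4],np.round([d@DX*1e3,d@DY*1e3],1))
rep(.94); manip.sign_off(); print("signed off")
E
```

```text
t6 180 [-63.5  28.1]
t6 90 [-70.   -5.1]
t10 172 [-63.9  27.9]
t10 91 [-70.1  -5.2]
0.94 26.79 dz [0.2 0.1 1. ] F [-3.1 -1.6 14.1]
the job is handed in; nothing more can be done
signed off
```

I swept all three scrap pieces out of the far end of the bed in one brush stroke and laid the brush flat where it had been. I then pressed the cross grip down into the third click with the closed fingers and handed in at 26.8 s, still holding it there.

Last checks before hand-in:
- **Lever:** the push was steady at about 13–14 N. From the fingertip height I put the lever at about 0.93 rad; I can't read the joint directly. The arm was at rest.
- **Block:** it moved about 1.6 mm towards the fixed jaw and now sits at about x −3 mm, y 55 mm in the clamp's frame. The squeeze force on it could not be measured.
- **Scrap:** it has not moved since the sweep, about 55 to 75 mm from the clamp's middle. The bar is tilted between the slug and the base, at about x −53 mm. That is past the 46 mm line, but I could not measure its height.
- **Brush:** after the release it lay flat and untouched on the worktop.

Checks that disagreed:
- The clamp's position differed by 2–3 mm between the top and wrist cameras.
- The cross grip appeared 5–8 mm further to −x than my clamp estimate, so I pressed it 5 mm to that side.
- The push read lower than the 11–15 N given until I went slightly past 0.90.
- Image brightness around the scrap changed a little, though the pieces had not moved. I took it to be the arm's shadow.

I had used all 12 picture views, so the final checks were numerical only. I did not re-check the bush, screwdriver or gauge at the end, but no planned path went near them.

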